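# Refit the burr carrier in the coffee grinder

### The arm

A 6-joint arm with a two-finger parallel gripper is mounted at the origin on the work surface. World frame = base frame: x ahead of the robot, y to its left, z up, the work surface at z = 0. Lengths are in m, angles in degrees, forces in N, time in s.
With the tool pointing down it reaches from about 0.4 to 0.825 m from the base axis. Payload 7 kg.
Tool frame: the origin (TCP) lies on the front face of the gripper's body, between the roots of the fingers; the fingertips stand 66 mm ahead of it and the grasp point (between the pads) lies 47 mm ahead of it (nose_length is the distance from the TCP to the fingertips, in m); y points along the fingers, z is the direction in which the jaws open and shut, and the axes are right-handed (so a half turn about y gives the same grasp; the last joint's range is limited). The gripper opens to 88 mm and grips with 3 to 60 N. Pads are 19 mm wide; open, the fingers measure 130 mm over their backs; the gripper's body (78 mm by 193 mm) begins 47 mm behind the grasp point.
Start: joints at [93.627, 20.546, 0.682, 0, -70.136, -16.507], TCP at [0.15, 0.658, 0.292] pointing down, gripper open.
Joint ranges: [-176.03, 176.03], [-82.01, 121.73], [-58.28, 71.71], [-173.87, 95.51], [-174.79, -0.11], [-173.66, 173.66]. Speed limits (degrees/s): [136.94, 136.94, 172.46, 180, 180, 180].

### API

Orientations are given as [roll, pitch, yaw] about the fixed x, y, z axes, in that order (R = Rz(yaw) Ry(pitch) Rx(roll)).
In Python, from plant import get_state, capture, close_job, nose_length gives the robot as it stands.
- The arm moves only by the tool apply_moves, never from a script. Its argument "rows" is a list of rows, each a list of 2 entries, a list of its own where there are three numbers: the shift along the tool's x, y, z in m, then the turn about the tool's y in degrees. In form: [[[tx, ty, tz], yaw], ...]. A call has 1 to 20 rows; each row is the pose to reach, as a shift and turn from the pose commanded when the call began, along the tool's axes at that moment; what a row does not reach only later rows make up. A row lasts 1/8 s, in which the tool goes at most 62.5 mm and 10.7 degrees, less where a joint would pass 70% of its speed; a pose out of reach is approached as far as the arm can. A call with a gripper value outside its range is refused whole. "gripper" is the opening, from 0 (shut) to 1 (fully open), set as the call begins (left out, the last holds). The fingers move at their own pace and stop on an object; "grip_force" is the grip in N (left out, the last holds). Time passes only in rows, so rows that repeat a pose let the fingers close. It gives the time, the measured TCP pose, the force and the opening at its end, in the units of the state.
- get_state(): the state, without advancing time (a new reading comes with each control period).
- capture(name): name is "scene" or "top" or "wrist"; returns a dict with "pixels" (400x640x3 uint8, blue, green, red), "z_map" (400x640 float32, m along the optical axis (not along the pixel's ray), 0 where there is no reading), "intrinsics" (3x3 intrinsics, pixels), "rvec" (rotation vector, rad) and "tvec" (3), from world to camera coordinates, as OpenCV has them; the wrist camera has in their place "mount" (4x4, takes a point from camera to tool coordinates, whose origin is the TCP and whose axes are the tool frame's). Camera axes: x right, y down, z forward; pixel columns grow to the right and rows downward; lengths in m; the calibration is good to about 2 mm. A picture is of the moment at which its call begins: read the wrist's pose just before it.
- close_job(): hands the job in, once; it reports no verdict.
The state is a dict: "time_s": time; "joints": joint angles; "qd": joint speeds; "joint_torque": joint torques, N m; "tcp_pos": TCP position; "eef_rot": TCP orientation; "contact_force": force on the tool from outside, world axes, zero at the start; "moment": the same for the moment, N m; "gripper_width": finger opening in m.
Only numpy, scipy, OpenCV 4.12 (cv2) and the standard library are available. Lean on these libraries where they do the work, as an engineer would, in place of code of your own. Each camera call takes 0.05 s, during which the arm holds its last target.

### The job

Put the burr carrier from the cleaning tray back into the coffee grinder: shuffle it gently in the collar, without forcing or dropping it, until its hexagonal boss falls in and it sits fully home with the flange flat on the collar. Then swing the keeper arm all the way in over the flange, let go, and leave everything else where it stands.

Things in the scene. Friction and masses are not known exactly. Their poses are not given: they have to be found in the camera images.
- carrier_center (a point): Burr carrier, loose, 0.2-0.35 kg, upright on the tray, 60 mm high. From below: 6 mm cone, 31 to 39 mm wide; brass hexagonal boss, 40 mm across flats (two face its +x and -x), 12 mm high; steel flange disc, 60 mm in diameter, 6 mm thick; black round knob, 22 mm in diameter, 36 mm high. This point: on its axis, 30 mm above its underside, so the knob spans -6 to +30 mm of it. z up.
- carrier_flange (a point): The middle of the underside of the carrier's flange, on its axis, 18 mm above the carrier's underside. Level with pocket when the carrier is fully home; about 12 mm higher while only the cone has entered the pocket and the hexagon's corners still stand on the collar.
- grinder: The coffee grinder, hopper off, fixed: a black housing 200 x 136 mm, 150 mm high. Origin on the table under the nominal pocket centre; the housing spans -82 to +118 mm in its x. On top an aluminium collar, a ring about 66 mm across its flats, stands 20 mm proud; in it is a hexagonal pocket, 43 mm across flats, 20 mm deep, no chamfer. The collar is stiff: it does not give under light forces.
- pocket (a point): NOMINAL centre of the hexagonal pocket, at the collar's top face, 170 mm above the table. The real pocket is not measured: it is up to 3.5 mm off this point sideways and turned by up to 0.52 rad either way (at zero turn two of its flats face the grinder's +x and -x). x: the grinder's x, towards the keeper's post; z up.
- keeper (a joint): Keeper: flat steel arm, 14 mm wide, 5 mm thick, swings level about a post 78 mm from the pocket point along the grinder's +x. 0 rad: points to the grinder's +y, out of the way; 1.571 (its stop): points to the pocket, its end over the flange with about 2 mm to spare. The value grows counter-clockwise seen from above. Stays where left; takes about 2 N at the pin.
- keeper_pin (a point): The keeper's upright black pin, 12 mm in diameter, 30 mm from the hinge axis. This point is on the pin's axis, 12 mm below its top and 17 mm above the arm's upper face.
- tray: Aluminium cleaning tray, 210 x 220 mm, rim 14 mm high, wall and floor 4 mm thick. Origin under its centre.
- burr_ring: Bystander: dark steel ring, 58 mm in diameter, 10 mm high, on the tray. Origin under its centre.
- tamper: Bystander: steel tamper with a round base 54 mm in diameter, 72 mm high, on the tray. Origin under its centre.
- cup: Bystander: upright red cup, 76 mm wide, 90 mm high. Origin under its centre.
- mug: Bystander: white mug, 80 mm wide, 85 mm high. Origin under its centre.
- jar: Bystander: amber glass jar, 72 mm wide, 110 mm high. Origin under its centre.
- brush: Bystander: cleaning brush lying on the table. Origin under its middle.
- spoon: Bystander: spoon lying on the table. Origin under its middle.
Things that resemble listed ones, but are neither listed nor needed, are in the scene too. Leave any purple or yellow look-alike of the grinder alone.

How it is judged:
By the outcome, as a careful person would: the job done as asked, in the order asked, and still so for the second after the job is handed in, with the robot touching nothing.
It also fails if it takes over 72 s, if anything falls off the work surface, if the arm or the gripper's body presses on something with over 40 N, if the wrist force passes 120 N, or if a joint passes its speed limit or range.

## Working session

There is one attempt and no reset: what is moved stays moved. The work goes in short steps, Python scripts to look and compute and a tool call to move; the robot and the scene stay as the last step left them, time stands still between calls to the robot, and variables do not carry over. Pictures are saved under pics/ and viewed, and the job is handed in when it is done.

Besides the shell and the picture viewer there is one more tool, called after "Emit:" as name([rows], argument=value, ...), one row to a line, values as JSON. apply_moves: Moves the arm, as the interface text tells. Its arguments: {"type":"object","properties":{"rows":{"type":"array"},"gripper":{"type":"number"},"grip_force":{"type":"number"}},"required":["rows"]}

```bash
mkdir -p pics; ls; cat > h.py <<'E'
import numpy as np,cv2
from plant import get_state,capture,close_job,nose_length
from scipy.spatial.transform import Rotation as Ro
def tool():
    s=get_state(); T=np.eye(4); r=np.array(s['eef_rot']); T[:3,:3]=Ro.from_euler('xyz',r,degrees=True).as_matrix(); T[:3,3]=s['tcp_pos']; return T
def cap(name):
    Tt=tool(); c=capture(name)
    if name=='wrist': M=Tt@np.array(c['mount'])
    else:
        R=cv2.Rodrigues(np.array(c['rvec'],float))[0]; M=np.eye(4); M[:3,:3]=R.T; M[:3,3]=-R.T@np.array(c['tvec']).ravel()
    return c,M
def world(c,M):
    K=np.array(c['intrinsics']); z=c['z_map']; v,u=np.mgrid[0:z.shape[0],0:z.shape[1]]
    P=np.stack([(u-K[0,2])/K[0,0]*z,(v-K[1,2])/K[1,1]*z,z],-1)
    W=P@M[:3,:3].T+M[:3,3]; W[z==0]=np.nan; return W
E
python3 - <<'E'
from h import *
print(get_state(),nose_length)
for n in ['scene','top','wrist']:
    c,M=cap(n); cv2.imwrite(f'pics/{n}0.png',c['pixels']); np.savez(f'{n}0.npz',px=c['pixels'],W=world(c,M),M=M,K=c['intrinsics']); print(n,M.round(3).tolist())
E
```

```text
pics
{'time_s': 0.0, 'joints': array([ 9.36255943e+01,  2.05905892e+01,  6.33597457e-01, -1.94814662e-02,
       -7.01370957e+01, -1.65082746e+01]), 'qd': array([ 0.00027335, -0.06275579, -0.09696142,  0.01494075,  0.03371575,
       -0.05323876]), 'joint_torque': array([-2.90268881e-04, -5.82716775e+01,  2.93048126e+01,  6.99684799e+00,
        6.86174812e-03, -1.63386785e-04]), 'tcp_pos': array([0.15041511, 0.6576284 , 0.29123283]), 'eef_rot': array([-8.99045866e+01,  9.17883752e-03,  1.67110693e+02]), 'contact_force': array([-0.15874702, -0.59448774,  0.0421653 ]), 'moment': array([-0.05191134, -0.03767834,  0.01783149]), 'gripper_width': 0.08733028627284098} 0.0656
scene [[-0.798, 0.571, -0.193, 0.724], [0.603, 0.755, -0.257, 0.307], [-0.001, -0.321, -0.947, 1.203], [0.0, 0.0, 0.0, 1.0]]
top [[0.018, -0.997, 0.076, 0.43], [-1.0, -0.018, 0.007, 0.002], [-0.005, -0.076, -0.997, 1.376], [0.0, 0.0, 0.0, 1.0]]
wrist [[-0.224, -0.928, -0.299, 0.232], [-0.975, 0.214, 0.068, 0.639], [0.001, 0.306, -0.952, 0.384], [0.0, 0.0, 0.0, 1.0]]
```

View pics/scene0.png

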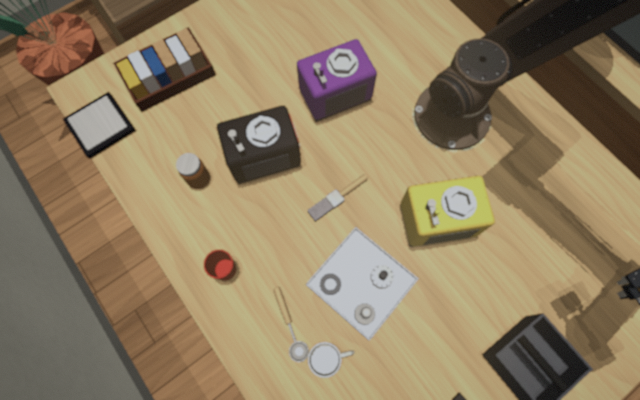

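View pics/top0.png

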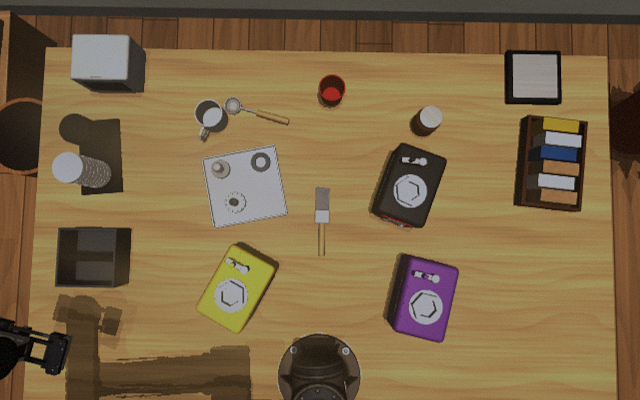

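View pics/wrist0.png

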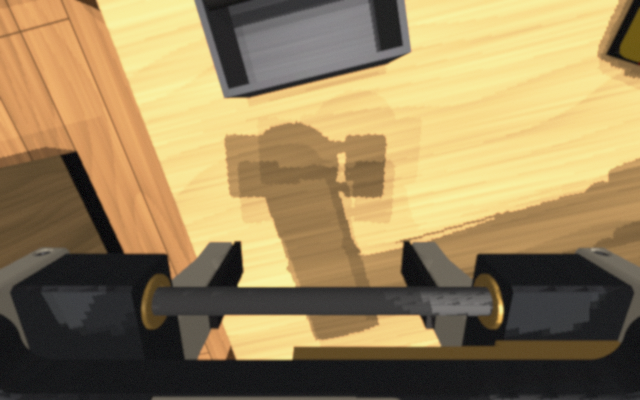

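The scene and top pictures show these things:
- The black grinder is at top px (409,190), with its keeper at (413,160).
- The carrier is on the tray at top (235,202) / scene (383,275).
- The burr ring is at top (261,161) and the tamper at (220,168).
- Purple and yellow decoy grinders are also there.

Now I'll measure them.

```bash
python3 - <<'E'
from h import *
t=np.load('top0.npz');s=np.load('scene0.npz')
def crop(d,x0,y0,w,h,f,name): cv2.imwrite('pics/'+name,cv2.resize(d['px'][y0:y0+h,x0:x0+w],None,fx=f,fy=f,interpolation=cv2.INTER_CUBIC))
crop(t,365,135,90,100,6,'tg.png');crop(t,195,140,100,90,6,'tt.png');crop(s,205,95,110,100,6,'sg.png');crop(s,300,225,125,115,5,'st.png')
for n,d in(('top',t),('scene',s)):
    W=d['W']; 
    X,Y,Z=W[...,0],W[...,1],W[...,2]
    # use rough tray region
    print(n,[W[v,u].round(3).tolist() for v,u in ([(202,235),(168,220),(161,261),(190,409),(160,405)] if n=='top' else [(275,383),(314,365),(284,330),(131,263),(133,232)])])
E
```

```text
top [[0.489, 0.243, 0.065], [0.584, 0.287, 0.071], [0.615, 0.181, 0.004], [0.525, -0.229, 0.15], [0.599, -0.212, 0.186]]
scene [[0.496, 0.255, 0.065], [0.596, 0.303, 0.079], [0.613, 0.185, 0.001], [0.524, -0.229, 0.149], [0.598, -0.253, 0.186]]
```

View pics/tg.png

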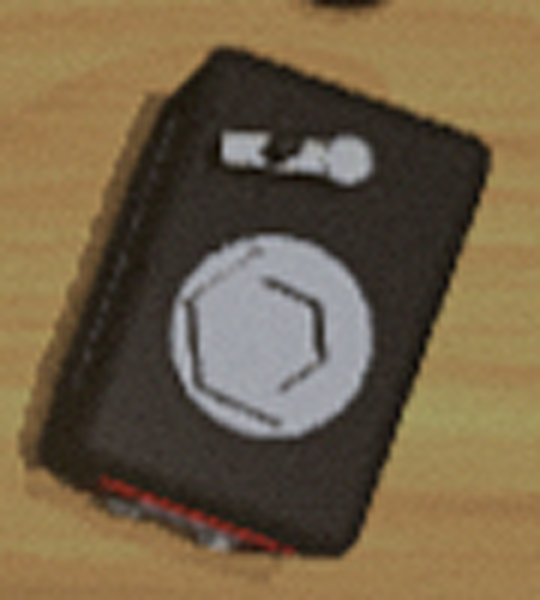

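View pics/sg.png

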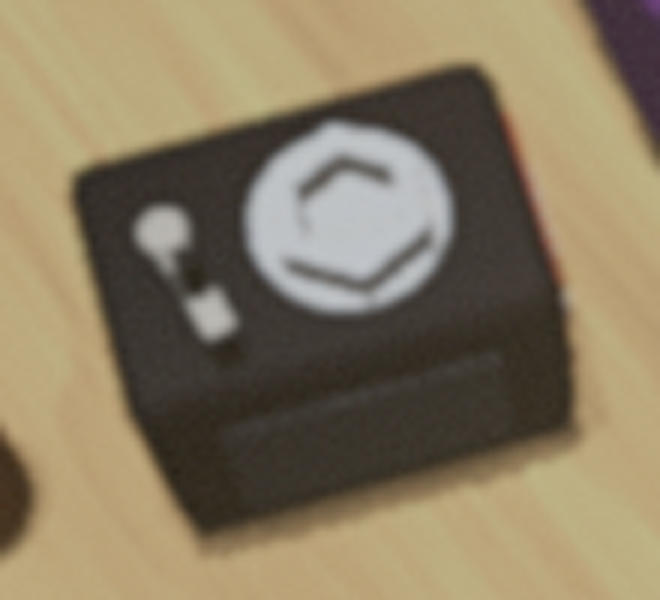

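View pics/st.png

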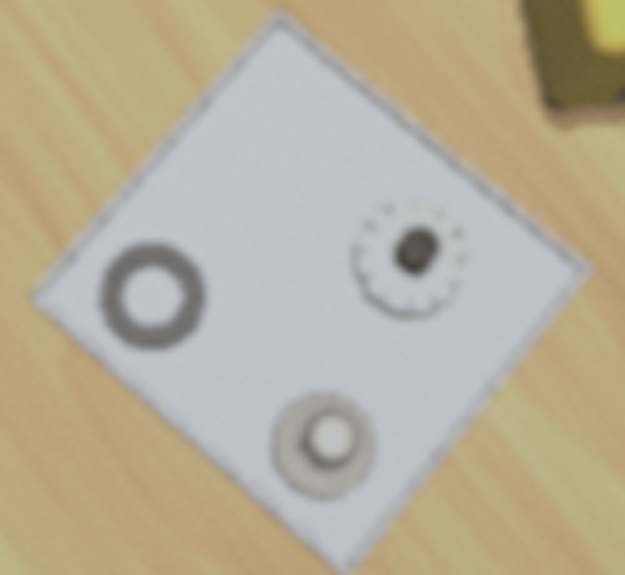

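View pics/tt.png

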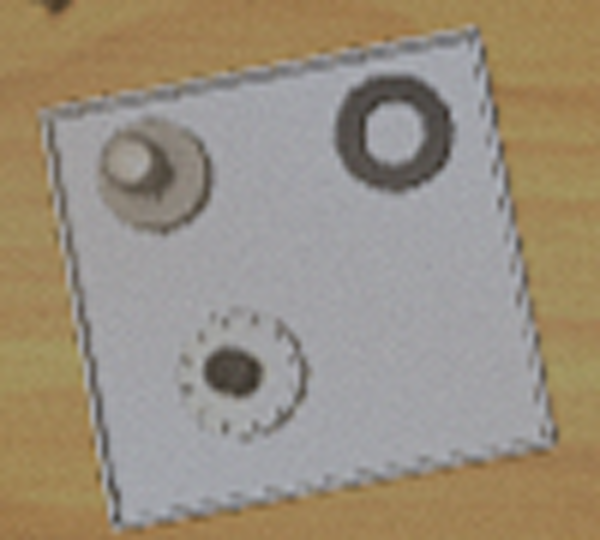

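```bash
cat >> h.py <<'E'
import json,os
# commanded pose tracking: cmd=[x,y,z,yaw]; tool x=(c,s,0), y=down, z=(-s,c,0); turn about tool y lowers yaw
def cmd(): return json.load(open('cmd.json')) if os.path.exists('cmd.json') else [0.15,0.658,0.292,167.11]
def rel(target,c=None):
    c=c or cmd(); a=np.radians(c[3]); d=np.array(target[:3])-np.array(c[:3])
    t=[d[0]*np.cos(a)+d[1]*np.sin(a), -d[2], -d[0]*np.sin(a)+d[1]*np.cos(a)]
    y=-((target[3]-c[3]+180)%360-180)
    return [round(float(x),4) for x in t],round(float(y),2)
def did(t,turn):
    c=cmd(); a=np.radians(c[3]); n=[c[0]+t[0]*np.cos(a)-t[2]*np.sin(a), c[1]+t[0]*np.sin(a)+t[2]*np.cos(a), c[2]-t[1], c[3]-turn]
    json.dump([float(x) for x in n],open('cmd.json','w')); return n
def st():
    s=get_state(); print('t',round(s['time_s'],2),'tcp',s['tcp_pos'].round(4).tolist(),'rot',s['eef_rot'].round(2).tolist(),'F',s['contact_force'].round(2).tolist(),'M',s['moment'].round(2).tolist(),'w',round(s['gripper_width'],4),'j',s['joints'].round(0).tolist())
E
python3 - <<'E'
from h import *
t=np.load('top0.npz');s=np.load('scene0.npz')
# carrier: black knob pixels; collar: bright pixels near 0.17; post etc
for n,d in(('top',t),('scene',s)):
    W=d['W'];X,Y,Z=W[...,0],W[...,1],W[...,2];g=d['px'].astype(int).sum(2)
    m=(abs(X-.49)<.06)&(abs(Y-.25)<.06)&(g<300)&(Z>.04)
    print(n,'knob',m.sum(),np.nanmean(W[m],0).round(4))
    m=(abs(X-.49)<.06)&(abs(Y-.25)<.06)&(Z>.018)&(Z<.035); print('flange',m.sum(),np.nanmean(W[m],0).round(4))
    m=(abs(X-.525)<.05)&(abs(Y+.229)<.05)&(g>400)&(Z>.162); print('collar',m.sum(),np.nanmean(W[m],0).round(4), np.nanmin(W[m],0).round(4),np.nanmax(W[m],0).round(4))
    m=(abs(X-.60)<.05)&(abs(Y+.229)<.07)&(Z>.165)&(X>.575); print('keeper',m.sum(),np.nanmean(W[m],0).round(4),np.nanmin(W[m],0).round(4),np.nanmax(W[m],0).round(4))
    m=(Z>.143)&(Z<.156)&(abs(X-.53)<.16)&(abs(Y+.23)<.14)&(g<250)
    r=cv2.minAreaRect(W[m][:,:2].astype(np.float32)*1000); print('house',r)
for p in ([.525,-.225,.33,113],):
    print(rel(p))
E
```

```text
top knob 51 [0.4909 0.2495 0.0628]
flange 274 [0.4908 0.2494 0.0288]
collar 308 [ 0.5233 -0.2288  0.1713] [ 0.4869 -0.2626  0.1654] [ 0.5596 -0.1964  0.1783]
keeper 158 [ 0.599  -0.2358  0.1889] [ 0.5886 -0.2655  0.166 ] [ 0.6095 -0.203   0.2178]
house ((540.4769897460938, -235.4051971435547), (135.17303466796875, 198.14556884765625), 70.5816650390625)
scene knob 42 [0.4952 0.2544 0.0623]
flange 327 [0.4941 0.2527 0.0277]
collar 333 [ 0.5252 -0.2268  0.1691] [ 0.4861 -0.2617  0.1622] [ 0.5625 -0.1922  0.1752]
keeper 141 [ 0.602  -0.2323  0.1889] [ 0.5901 -0.266   0.1684] [ 0.6103 -0.2025  0.2144]
house ((542.7035522460938, -231.65103149414062), (129.38267517089844, 194.74879455566406), 70.40130615234375)
([-0.5625, -0.038, 0.7771], 54.11)
```

```bash
python3 - <<'E'
from h import *
print(rel([.493,.252,.26,113]))
E
```

```text
([-0.4249, 0.032, 0.3193], 54.11)
```

Emit:
apply_moves([
  [[-0.425, 0.032, 0.319], 54.11],
  [[-0.425, 0.032, 0.319], 54.11],
  [[-0.425, 0.032, 0.319], 54.11],
  [[-0.425, 0.032, 0.319], 54.11],
  [[-0.425, 0.032, 0.319], 54.11],
  [[-0.425, 0.032, 0.319], 54.11],
  [[-0.425, 0.032, 0.319], 54.11],
  [[-0.425, 0.032, 0.319], 54.11],
  [[-0.425, 0.032, 0.319], 54.11],
  [[-0.425, 0.032, 0.319], 54.11],
  [[-0.425, 0.032, 0.319], 54.11],
  [[-0.425, 0.032, 0.319], 54.11],
  [[-0.425, 0.032, 0.319], 54.11],
  [[-0.425, 0.032, 0.319], 54.11],
], gripper=1)

```text
time_s: 1.9
tcp_pos: [0.4934, 0.2528, 0.2603]
eef_rot: [-90.0, -0.0, 113.1]
contact_force: [-0.1, 0.4, 0.5]
gripper_width: 0.0875
```

```bash
python3 - <<'E'
from h import *
print(did([-.425,.032,.319],54.11)); st()
c,M=cap('wrist'); cv2.imwrite('pics/w1.png',c['pixels']); np.savez('w1.npz',px=c['pixels'],W=world(c,M),M=M,K=c['intrinsics'],T=tool()); 
print(rel([.524,-.228,.366,113]))
E
```

```text
[np.float64(0.4931275460163851), np.float64(0.25222976062213054), 0.26, 113.00000000000001]
t 1.9 tcp [0.4934, 0.2528, 0.2603] rot [-90.01, -0.0, 113.07] F [-0.08, 0.44, 0.48] M [0.08, -0.05, -0.06] w 0.0875 j [47.0, 11.0, -17.0, -0.0, -62.0, -24.0]
([-0.4541, -0.106, 0.1592], -0.0)
```

View pics/w1.png

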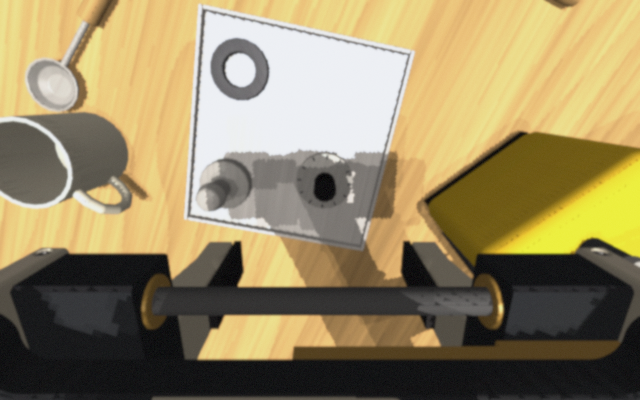

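The wrist view shows the knob at (324,186) and the tamper at about (225,185) in line with the jaws. The yellow decoy is on the right, from column 420. I'll check the body clearance for each grasp yaw and measure the carrier.

```bash
python3 - <<'E'
from h import *
P=[]
for n in ('top0','scene0','w1'):
    d=np.load(n+'.npz');W=d['W'];
    if n=='w1': W=W.copy(); W[230:]=np.nan
    P.append(W.reshape(-1,3))
P=np.vstack(P); P=P[np.isfinite(P).all(1)]
d=np.load('w1.npz');W=d['W'];g=d['px'].astype(int).sum(2)
v,u=np.mgrid[0:400,0:640]
m=(np.hypot(u-324,v-186)<25)&(g<200)&(W[...,2]>.055); print('knob',m.sum(),np.nanmean(W[m],0).round(4),np.nanmedian(W[m],0).round(4))
T=d['T'];q=np.linalg.inv(T)@np.append(np.nanmean(W[m],0),1);print('tool',q.round(4))
Z=W[...,2]; m=(Z>.020)&(Z<.036)&(np.hypot(u-324,v-186)<45); print('fl',m.sum(),np.nanmean(W[m],0).round(4),[ (np.percentile(W[m][:,i],1)+np.percentile(W[m][:,i],99))/2 for i in (0,1)])
(cx,cy),r=cv2.minEnclosingCircle((W[m][:,:2]*1000).astype(np.float32));print('enc',cx,cy,r)
C=np.array([.4915,.2515])
for yaw in range(0,180,15):
    a=np.radians(yaw); x=np.array([np.cos(a),np.sin(a)]);z=np.array([-np.sin(a),np.cos(a)])
    D=P[:,:2]-C; dx=abs(D@x);dz=abs(D@z)
    k=P[:,2]>.088
    body=(np.maximum(dx-.039,dz-.0965)); fing=np.maximum(dx-.012,dz-.05)
    print(yaw,'body clr',np.sort(body[k])[5].round(3),'finger clr',np.sort(fing[(P[:,2]>.035)&(np.hypot(*D.T)>.035)])[5].round(3))
cv2.imwrite('pics/w1c.png',cv2.resize(d['px'][130:240,260:390],None,fx=6,fy=5,interpolation=cv2.INTER_CUBIC))
E
```

```text
knob 412 [0.4912 0.2519 0.0634] [0.4913 0.2517 0.0638]
tool [1.000e-04 1.969e-01 2.400e-03 1.000e+00]
fl 1939 [0.4921 0.2505 0.0279] [np.float64(0.49102618100048157), np.float64(0.252753828835181)]
enc 490.74688720703125 253.1336212158203 29.95703125
0 body clr 0.075 finger clr 0.071
15 body clr 0.076 finger clr 0.08
30 body clr 0.069 finger clr 0.083
45 body clr 0.053 finger clr 0.077
60 body clr 0.029 finger clr 0.056
75 body clr 0.01 finger clr 0.047
90 body clr 0.018 finger clr 0.034
105 body clr 0.019 finger clr 0.042
120 body clr 0.011 finger clr 0.045
135 body clr 0.02 finger clr 0.039
150 body clr 0.045 finger clr 0.036
165 body clr 0.065 finger clr 0.055
```

View pics/w1c.png

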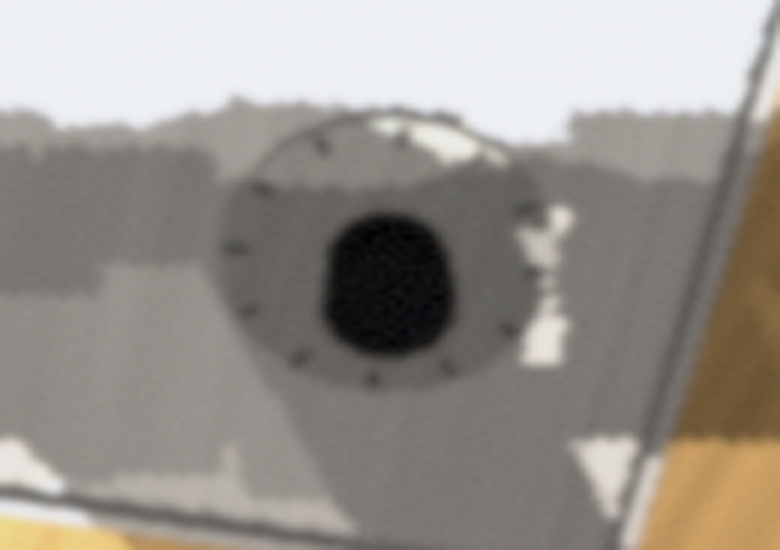

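Emit:
apply_moves([
  [[-0.03, -0.06, 0.01], 0],
  [[-0.454, -0.106, 0.159], 0],
  [[-0.454, -0.106, 0.159], 0],
  [[-0.454, -0.106, 0.159], 0],
  [[-0.454, -0.106, 0.159], 0],
  [[-0.454, -0.106, 0.159], 0],
  [[-0.454, -0.106, 0.159], 0],
  [[-0.454, -0.106, 0.159], 0],
  [[-0.454, -0.106, 0.159], 0],
  [[-0.454, -0.106, 0.159], 0],
  [[-0.454, -0.106, 0.159], 0],
  [[-0.454, -0.106, 0.159], 0],
  [[-0.454, -0.106, 0.159], 0],
  [[-0.454, -0.106, 0.159], 0],
])

```text
time_s: 3.7
tcp_pos: [0.5249, -0.2272, 0.3663]
eef_rot: [-90.0, 0.0, 113.1]
contact_force: [0.5, -0.3, 0.3]
gripper_width: 0.0878
```

```bash
python3 - <<'E'
from h import *
print(did([-.454,-.106,.159],0)); st()
c,M=cap('wrist'); cv2.imwrite('pics/w2.png',c['pixels']); np.savez('w2.npz',px=c['pixels'],W=world(c,M),M=M,K=c['intrinsics'],T=tool()); 
E
```

```text
[np.float64(0.5241592066515774), np.float64(-0.2278056922750719), 0.366, 113.00000000000001]
t 3.7 tcp [0.5249, -0.2272, 0.3663] rot [-90.01, 0.0, 113.07] F [0.53, -0.28, 0.33] M [0.05, 0.0, 0.01] w 0.0878 j [-4.0, 9.0, -6.0, -0.0, -76.0, 27.0]
```

View pics/w2.png

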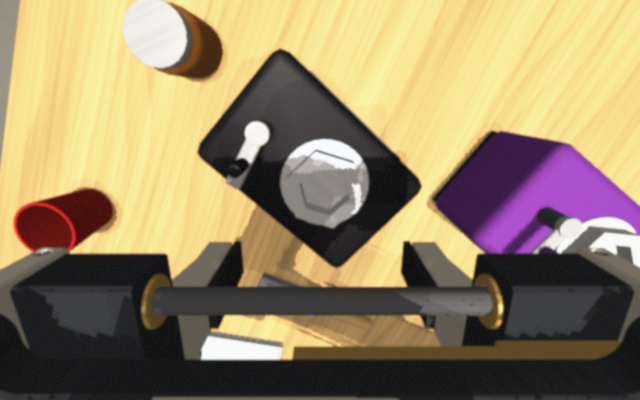

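```bash
cat > rect.py <<'E'
from h import *
def rect(d,z,cx,cy,half=.045,s=.00015):
    M=d['M'];K=d['K'];n=int(2*half/s)
    j,i=np.mgrid[0:n,0:n]; # col -> -y (right = -y), row -> -x (up=+x)
    X=cx+half-j*s; Y=cy+half-i*s
    P=np.stack([X,Y,np.full_like(X,z)],-1); Q=(P-M[:3,3])@M[:3,:3]
    u=Q[...,0]/Q[...,2]*K[0,0]+K[0,2]; v=Q[...,1]/Q[...,2]*K[1,1]+K[1,2]
    return cv2.remap(d['px'],u.astype(np.float32),v.astype(np.float32),cv2.INTER_CUBIC), cv2.remap(d['W'][...,2].astype(np.float32),u.astype(np.float32),v.astype(np.float32),cv2.INTER_LINEAR)
E
python3 - <<'E'
from rect import *
out=[]
for n in('w2','top0','scene0'):
    d=np.load(n+'.npz'); im,zz=rect(d,.17,.524,-.228); out.append(im)
    zc=np.nan_to_num(zz); cv2.imwrite(f'pics/rz_{n}.png',np.clip((zc-.145)/.04*255,0,255).astype(np.uint8)); cv2.imwrite(f'pics/r_{n}.png',im)
    W=d['W'];Z=W[...,2]
    near=np.hypot(W[...,0]-.524,W[...,1]+.228)<.045
    print(n,np.histogram(Z[near],bins=np.arange(.14,.19,.004)))
print(out[0].shape)
E
```

```text
w2 (array([   0,    0, 2695,  664,  117,  116,  143, 2437,    1,    0,    0,
          0]), array([0.14 , 0.144, 0.148, 0.152, 0.156, 0.16 , 0.164, 0.168, 0.172,
       0.176, 0.18 , 0.184, 0.188]))
top0 (array([  0,  11, 190, 296,  60,  14,  29, 190, 123,   9,   0,   0]), array([0.14 , 0.144, 0.148, 0.152, 0.156, 0.16 , 0.164, 0.168, 0.172,
       0.176, 0.18 , 0.184, 0.188]))
scene0 (array([  0,  30, 250, 142,  38,  27,  97, 207,  31,   0,   0,   0]), array([0.14 , 0.144, 0.148, 0.152, 0.156, 0.16 , 0.164, 0.168, 0.172,
       0.176, 0.18 , 0.184, 0.188]))
(600, 600, 3)
```

View pics/r_w2.png

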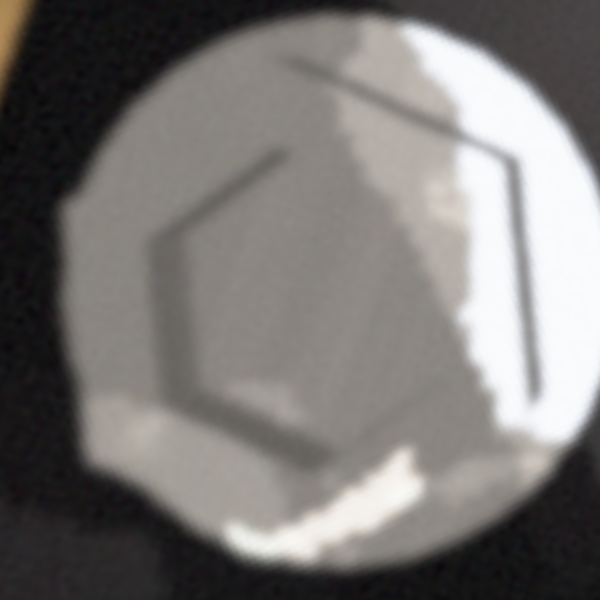

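View pics/rz_w2.png

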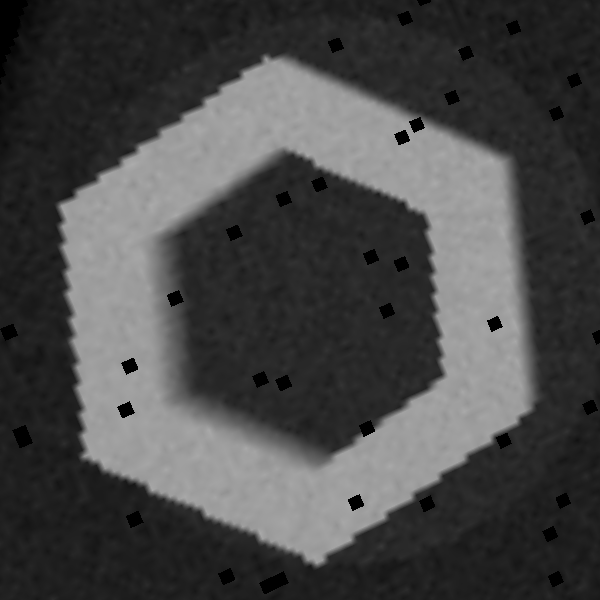

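View pics/r_top0.png

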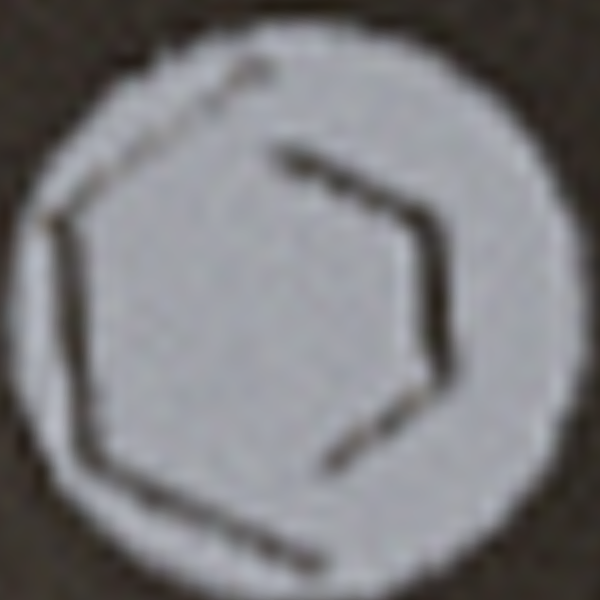

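View pics/r_scene0.png

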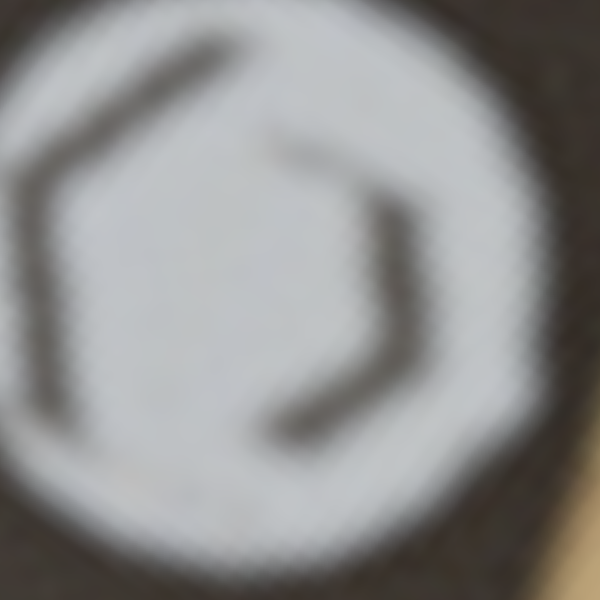

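```bash
python3 - <<'E'
from rect import *
from scipy.optimize import minimize
def hexm(x,y,th,af):
    return np.max([np.abs(x*np.cos(th+k*np.pi/3)+y*np.sin(th+k*np.pi/3)) for k in range(3)],0)-af/2
for n in('w2','top0','scene0'):
    d=np.load(n+'.npz'); half=.045;s=.00015
    im,zz=rect(d,.17,.524,-.228,half,s); N=zz.shape[0]
    j,i=np.mgrid[0:N,0:N]; X=.524+half-j*s; Y=-.228+half-i*s
    zz=cv2.medianBlur(np.nan_to_num(zz),5)
    zt=np.median(zz[zz>.164]); B=1/(1+np.exp(-(zz-zt+.003)/.0007))
    def cost(p,full=False):
        a=hexm(X-p[0]/1e3,Y-p[1]/1e3,p[2],p[3]/1e3);b=hexm(X-p[0]/1e3,Y-p[1]/1e3,p[2],p[4]/1e3)
        w=.0003; m=1/(1+np.exp(-np.clip(a/w,-50,50)))/(1+np.exp(np.clip(b/w,-50,50)))
        return np.mean((m-B)**2)
    best=None
    for t0 in np.radians([0,20,40]):
        r=minimize(cost,[524,-228,t0,43,66],method='Nelder-Mead',options=dict(initial_simplex=np.array([[524,-228,t0,43,66]]*6)+np.vstack([np.zeros(5),np.diag([3,3,.2,2,2])]),maxiter=250,xatol=.02))
        if best is None or r.fun<best.fun: best=r
    p=best.x; print(n,'ztop',zt,'centre',p[:2].round(2),'flat dir deg mod60',np.degrees(p[2])%60,'AF',p[3:].round(2),best.fun)
    if n=='w2':
        print('tool frame',(np.linalg.inv(d['T'])@[p[0]/1e3,p[1]/1e3,.17,1]).round(4))
# knob precise fit on depth/dark at plane .064 in w1
d=np.load('w1.npz')
for z,lab in((.064,'knob'),(.028,'flange')):
    im,zz=rect(d,z,.491,.252,.045,.00015); cv2.imwrite(f'pics/r_{lab}.png',im)
g=None
im,zz=rect(d,.064,.491,.252,.045,.00015)
zz=cv2.medianBlur(np.nan_to_num(zz),5); m=(zz>.059).astype(np.uint8); j,i=np.nonzero(m[150:450,150:450]); j+=150;i+=150
print('knob top centroid',.491+.045-j.mean()*.00015,.252+.045-i.mean()*.00015,'eqdiam',2*np.sqrt(len(j)/np.pi)*.15, np.median(zz[m>0]))
E
```

```text
w2 ztop 0.16980502 centre [ 522.67 -227.32] flat dir deg mod60 35.709045920061435 AF [42.59 66.04] 0.007218187558196931
tool frame [9.000e-04 1.963e-01 2.000e-03 1.000e+00]
top0 ztop 0.17075264 centre [ 523.21 -228.05] flat dir deg mod60 35.67319854402979 AF [44.04 65.27] 0.01331167191844063
scene0 ztop 0.1689374 centre [ 525.17 -226.46] flat dir deg mod60 35.54295708864503 AF [42.5  66.09] 0.02145989677997986
knob top centroid 0.49114218036529683 0.25222409627092846 eqdiam 21.25370381089237 0.063814014<stdin>:10: RuntimeWarning: overflow encountered in exp
```

View pics/r_flange.png

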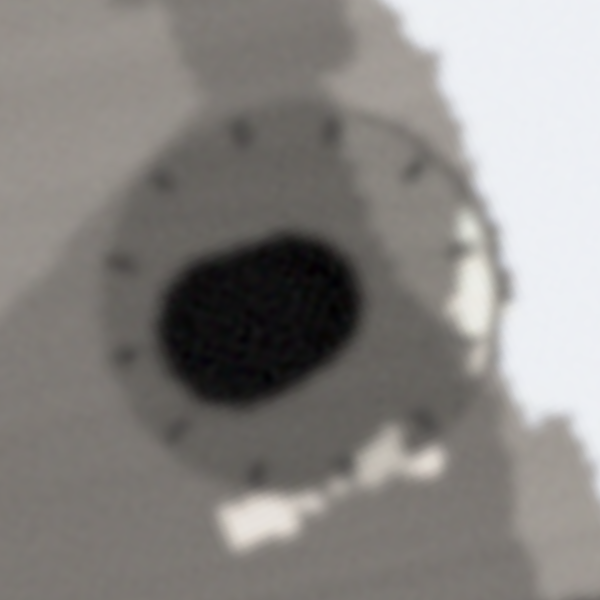

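```bash
python3 - <<'E'
from h import *
for i in range(5): print(get_state()['tcp_pos'].round(5))
print(rel([.491,.2525,.20,160]),rel([.491,.2525,.30,160]))
E
```

```text
[ 0.52486 -0.22736  0.36627]
[ 0.52486 -0.22736  0.36627]
[ 0.52486 -0.22736  0.36627]
[ 0.52486 -0.22736  0.36627]
[ 0.52486 -0.22736  0.36627]
([0.4551, 0.166, -0.1571], -47.0) ([0.4551, 0.066, -0.1571], -47.0)
```

Emit:
apply_moves([
  [[0.455, 0.066, -0.157], -47],
  [[0.455, 0.066, -0.157], -47],
  [[0.455, 0.066, -0.157], -47],
  [[0.455, 0.066, -0.157], -47],
  [[0.455, 0.066, -0.157], -47],
  [[0.455, 0.066, -0.157], -47],
  [[0.455, 0.066, -0.157], -47],
  [[0.455, 0.066, -0.157], -47],
  [[0.455, 0.166, -0.157], -47],
  [[0.455, 0.166, -0.157], -47],
  [[0.455, 0.166, -0.157], -47],
  [[0.455, 0.166, -0.157], -47],
  [[0.455, 0.166, -0.157], -47],
  [[0.455, 0.166, -0.157], -47],
], gripper=0.57, grip_force=20)

```text
time_s: 5.5
tcp_pos: [0.4919, 0.2527, 0.2016]
eef_rot: [-90.1, 0.1, 160.0]
contact_force: [0.7, -0.9, 0.3]
gripper_width: 0.0496
```

```bash
python3 - <<'E'
from h import *
print(did([.455,.166,-.157],-47)); st()
c,M=cap('wrist'); cv2.imwrite('pics/w3.png',c['pixels']); W=world(c,M);np.savez('w3.npz',px=c['pixels'],W=W,M=M,K=c['intrinsics'],T=tool()); 
from rect import rect
d=np.load('w3.npz')
im,zz=rect(d,.064,.491,.252,.045,.00015)
zz=cv2.medianBlur(np.nan_to_num(zz),5); m=(zz>.059)
j,i=np.nonzero(m[150:450,150:450]); j+=150;i+=150
k=[.491+.045-j.mean()*.00015,.252+.045-i.mean()*.00015]
print('knob',k,2*np.sqrt(len(j)/np.pi)*.15); print('tool',(np.linalg.inv(d['T'])@[*k,.064,1]).round(4))
E
```

```text
[np.float64(0.4908958051809909), np.float64(0.25236880321860444), 0.19999999999999998, 160.0]
t 5.5 tcp [0.4919, 0.2527, 0.2016] rot [-90.13, 0.06, 160.0] F [0.73, -0.92, 0.31] M [0.02, 0.0, -0.07] w 0.0496 j [47.0, 14.0, -22.0, 0.0, -54.0, 23.0]
knob [np.float64(0.4915909624785728), np.float64(0.2527023173131865)] 21.24224356218711
tool [3.000e-04 1.373e-01 2.000e-04 1.000e+00]
```

View pics/w3.png

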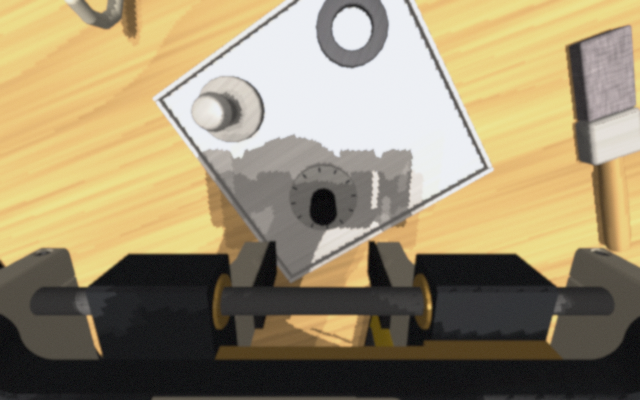

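The knob, at (323,205), is centred between the jaws to within 0.3 mm. I'll descend, then grip gently.

Emit:
apply_moves([
  [[0, 0.04, 0], 0],
  [[0, 0.075, 0], 0],
  [[0, 0.095, 0], 0],
  [[0, 0.102, 0], 0],
  [[0, 0.102, 0], 0],
  [[0, 0.102, 0], 0],
])

```text
time_s: 6.3
tcp_pos: [0.492, 0.2529, 0.0993]
eef_rot: [-90.1, 0.0, 160.0]
contact_force: [-0.1, -0.1, 0.2]
gripper_width: 0.0499
```

Emit:
apply_moves([
  [[0, 0, 0], 0],
  [[0, 0, 0], 0],
  [[0, 0, 0], 0],
  [[0, 0, 0], 0],
  [[0, 0, 0], 0],
  [[0, 0, 0], 0],
], gripper=0.1, grip_force=20)

```text
time_s: 7.05
tcp_pos: [0.4915, 0.2524, 0.0983]
eef_rot: [-90.0, 0.0, 160.0]
contact_force: [-1.2, -0.9, 2.6]
gripper_width: 0.0214
```

```bash
python3 - <<'E'
from h import *
print(did([0,.102,0],0)); st()
E
```

```text
[np.float64(0.4908958051809909), np.float64(0.25236880321860444), 0.09799999999999999, 160.0]
t 7.05 tcp [0.4915, 0.2524, 0.0983] rot [-90.0, 0.0, 160.01] F [-1.17, -0.9, 2.63] M [-0.19, 0.37, -0.02] w 0.0214 j [47.0, 21.0, -28.0, 0.0, -41.0, 23.0]
```

```bash
python3 - <<'E'
from h import *
print(rel([.522,-.2275,.30,148.4]))
E
```

```text
([-0.1934, -0.202, 0.4403], 11.6)
```

Emit:
apply_moves([
  [[0, -0.01, 0], 0],
  [[0, -0.04, 0], 0],
  [[0, -0.09, 0], 0],
  [[0, -0.15, 0], 0],
  [[0, -0.202, 0], 0],
  [[0, -0.202, 0], 0],
])

```text
time_s: 7.8
tcp_pos: [0.4928, 0.2534, 0.3053]
eef_rot: [-90.4, 0.2, 160.0]
contact_force: [-0.5, 1.1, -3.3]
gripper_width: 0.0214
```

Emit:
apply_moves([
  [[-0.012, 0, 0.027], 2],
  [[-0.035, 0, 0.08], 5],
  [[-0.058, 0, 0.133], 8],
  [[-0.081, 0, 0.185], 11.6],
  [[-0.104, 0, 0.237], 11.6],
  [[-0.127, 0, 0.289], 11.6],
  [[-0.15, 0, 0.341], 11.6],
  [[-0.173, 0, 0.393], 11.6],
  [[-0.188, 0, 0.428], 11.6],
  [[-0.1934, 0, 0.4403], 11.6],
  [[-0.1934, 0, 0.4403], 11.6],
  [[-0.1934, 0, 0.4403], 11.6],
  [[-0.1934, 0, 0.4403], 11.6],
])

```text
time_s: 9.43
tcp_pos: [0.5227, -0.2264, 0.3002]
eef_rot: [-90.0, 0.0, 148.5]
contact_force: [-0.5, 0.1, -3.2]
gripper_width: 0.0214
```

```bash
python3 - <<'E'
from h import *
did([0,-.202,0],0);print(did([-.1934,0,.4403],11.6)); st()
c,M=cap('wrist'); cv2.imwrite('pics/w4.png',c['pixels']); W=world(c,M);np.savez('w4.npz',px=c['pixels'],W=W,M=M,K=c['intrinsics'],T=tool()); 
c,M=cap('top'); np.savez('top4.npz',px=c['pixels'],W=world(c,M),M=M,K=c['intrinsics']); cv2.imwrite('pics/top4.png',cv2.resize(c['pixels'][100:260,320:520],None,fx=4,fy=3.5))
E
```

```text
[np.float64(0.5220408889346935), np.float64(-0.22752455343261535), 0.3, 148.4]
t 9.43 tcp [0.5227, -0.2264, 0.3002] rot [-90.01, 0.0, 148.49] F [-0.55, 0.06, -3.22] M [0.05, -0.05, 0.04] w 0.0214 j [-4.0, 10.0, -12.0, -0.0, -67.0, 62.0]
```

View pics/w4.png

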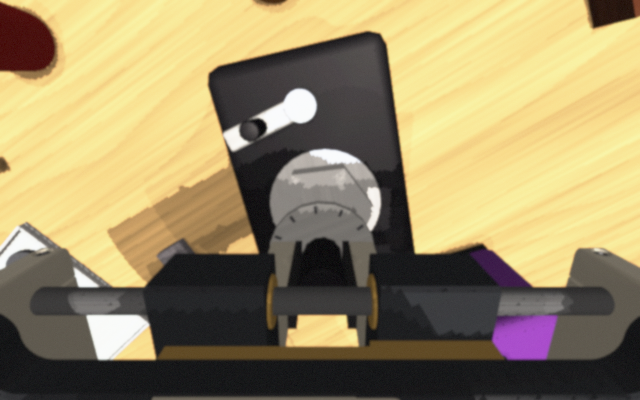

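View pics/top4.png

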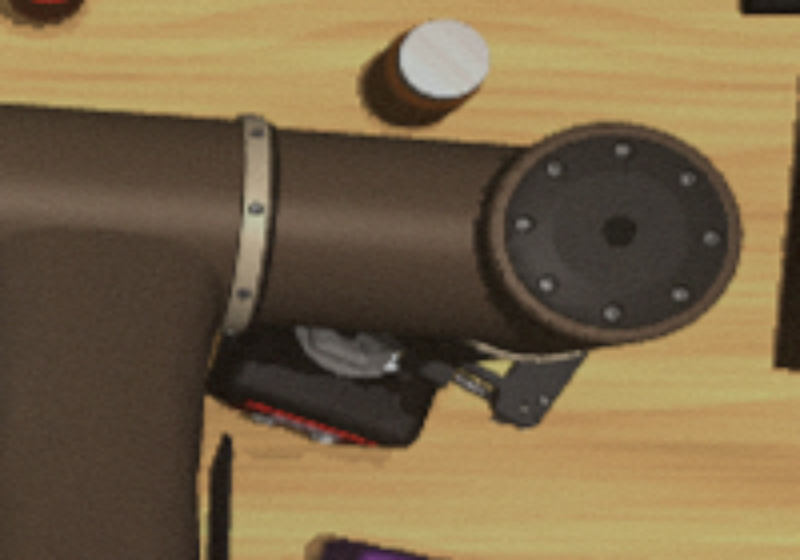

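Emit:
apply_moves([
  [[-0.0004, 0.012, 0.0006], 0],
  [[-0.0004, 0.025, 0.0006], 0],
  [[-0.0004, 0.033, 0.0006], 0],
  [[-0.0004, 0.038, 0.0006], 0],
  [[-0.0004, 0.038, 0.0006], 0],
  [[-0.0004, 0.038, 0.0006], 0],
])

```text
time_s: 10.28
tcp_pos: [0.5229, -0.2283, 0.2625]
eef_rot: [-90.0, 0.0, 148.4]
contact_force: [0.3, -0.9, -2.4]
gripper_width: 0.0217
```

Emit:
apply_moves([
  [[0, 0.001, 0], 0],
  [[0, 0.002, 0], 0],
  [[0, 0.003, 0], 0],
  [[0, 0.004, 0], 0],
  [[0, 0.004, 0], 0],
  [[0, 0.004, 0], 0],
])

```text
time_s: 11.02
tcp_pos: [0.5227, -0.2282, 0.2582]
eef_rot: [-90.0, 0.0, 148.4]
contact_force: [-1.0, -1.2, -1.4]
gripper_width: 0.0218
```

Emit:
apply_moves([
  [[0, 0.0005, 0], 0],
  [[0, 0.001, 0], 0],
  [[0, 0.001, 0], 0],
  [[0, 0.001, 0], 0],
])

```text
time_s: 11.52
tcp_pos: [0.5229, -0.2283, 0.2577]
eef_rot: [-90.0, 0.1, 148.4]
contact_force: [-0.9, 1.3, 5.6]
gripper_width: 0.0215
```

```bash
python3 - <<'E'
from h import *
did([-.0004,.038,.0006],0);did([0,.004,0],0);print(did([0,.001,0],0)); st()
E
```

```text
[np.float64(0.5220671881647686), np.float64(-0.22824518395548923), 0.257, 148.4]
t 11.53 tcp [0.5229, -0.2283, 0.2577] rot [-90.0, 0.05, 148.42] F [-0.94, 1.35, 5.59] M [0.32, 0.65, 0.01] w 0.0215 j [-4.0, 12.0, -16.0, 0.0, -62.0, 62.0]
```

Emit:
apply_moves([
  [[0, -0.0004, 0], 2],
  [[0, -0.0004, 0], 4],
  [[0, -0.0004, 0], 5],
  [[0, -0.0004, 0], 5],
])

```text
time_s: 12.02
tcp_pos: [0.5228, -0.228, 0.2571]
eef_rot: [-90.0, -0.0, 143.4]
contact_force: [2.3, 0.5, -1.3]
gripper_width: 0.0216
```

Emit:
apply_moves([
  [[0, 0, 0], 2],
  [[0, 0, 0], 4],
  [[0, 0, 0], 5],
  [[0, 0, 0], 5],
])

```text
time_s: 12.52
tcp_pos: [0.5224, -0.2282, 0.2573]
eef_rot: [-90.0, -0.0, 138.4]
contact_force: [-0.3, 0.3, -3.4]
gripper_width: 0.0217
```

Emit:
apply_moves([
  [[0, 0, 0], 2],
  [[0, 0, 0], 4],
  [[0, 0, 0], 5],
  [[0, 0, 0], 5],
])

```text
time_s: 13.02
tcp_pos: [0.5227, -0.2282, 0.2576]
eef_rot: [-90.0, -0.0, 133.4]
contact_force: [-0.5, -1.0, -2.7]
gripper_width: 0.0216
```

```bash
python3 - <<'E'
from h import *
did([0,-.0004,0],15);print(cmd()); st()
E
```

```text
[0.5220671881647686, -0.22824518395548923, 0.2574, 133.4]
t 13.03 tcp [0.5227, -0.2282, 0.2576] rot [-90.0, -0.0, 133.4] F [-0.53, -0.99, -2.65] M [0.05, -0.02, -0.03] w 0.0216 j [-4.0, 12.0, -16.0, 0.0, -62.0, 47.0]
```

Emit:
apply_moves([
  [[0, 0.0005, 0], 0],
  [[0, 0.001, 0], 0],
  [[0, 0.001, 0], 0],
])

```text
time_s: 13.4
tcp_pos: [0.5227, -0.2282, 0.2565]
eef_rot: [-90.0, -0.0, 133.4]
contact_force: [-0.3, -0.7, -2.2]
gripper_width: 0.0217
```

Emit:
apply_moves([
  [[0, 0.0005, 0], 0],
  [[0, 0.001, 0], 0],
  [[0, 0.001, 0], 0],
])

```text
time_s: 13.78
tcp_pos: [0.5227, -0.2282, 0.2555]
eef_rot: [-90.0, -0.0, 133.4]
contact_force: [0.6, 0.6, -2.7]
gripper_width: 0.0214
```

Emit:
apply_moves([
  [[0, 0.0007, 0], 0],
  [[0, 0.0014, 0], 0],
  [[0, 0.002, 0], 0],
  [[0, 0.002, 0], 0],
])

```text
time_s: 14.28
tcp_pos: [0.5227, -0.2282, 0.2535]
eef_rot: [-90.0, -0.0, 133.4]
contact_force: [-0.3, 0.0, -1.9]
gripper_width: 0.0216
```

Emit:
apply_moves([
  [[0, 0.001, 0], 0],
  [[0, 0.002, 0], 0],
  [[0, 0.003, 0], 0],
  [[0, 0.004, 0], 0],
  [[0, 0.004, 0], 0],
])

```text
time_s: 14.9
tcp_pos: [0.5226, -0.2282, 0.2494]
eef_rot: [-90.0, -0.0, 133.4]
contact_force: [-0.4, 0.7, -2.1]
gripper_width: 0.0215
```

Emit:
apply_moves([
  [[0, 0.0006, 0], 0],
  [[0, 0.001, 0], 0],
  [[0, 0.001, 0], 0],
])

```text
time_s: 15.28
tcp_pos: [0.5227, -0.2282, 0.2485]
eef_rot: [-90.0, -0.0, 133.4]
contact_force: [0.5, 0.1, -2.2]
gripper_width: 0.0216
```

Emit:
apply_moves([
  [[0, 0.0006, 0], 0],
  [[0, 0.001, 0], 0],
  [[0, 0.001, 0], 0],
])

```text
time_s: 15.65
tcp_pos: [0.5227, -0.2282, 0.2475]
eef_rot: [-90.0, -0.0, 133.4]
contact_force: [0.1, -0.4, -2.5]
gripper_width: 0.0217
```

Emit:
apply_moves([
  [[0, 0.0005, 0], 0],
  [[0, 0.0007, 0], 0],
  [[0, 0.0007, 0], 0],
])

```text
time_s: 16.02
tcp_pos: [0.5227, -0.2282, 0.2468]
eef_rot: [-90.0, -0.0, 133.4]
contact_force: [0.3, 0.1, -3.3]
gripper_width: 0.0214
```

Emit:
apply_moves([
  [[0, 0.0004, 0], 0],
  [[0, 0.0006, 0], 0],
  [[0, 0.0006, 0], 0],
])

```text
time_s: 16.4
tcp_pos: [0.5227, -0.2282, 0.2464]
eef_rot: [-90.0, 0.0, 133.4]
contact_force: [0.1, -0.5, -2.3]
gripper_width: 0.0215
```

Emit:
apply_moves([
  [[0, 0.0003, 0], 0],
  [[0, 0.0005, 0], 0],
  [[0, 0.0005, 0], 0],
])

```text
time_s: 16.77
tcp_pos: [0.5227, -0.2282, 0.2463]
eef_rot: [-90.0, 0.0, 133.4]
contact_force: [-2.2, 0.5, 3.3]
gripper_width: 0.0216
```

Firm contact came at TCP z = 0.2463, 12 mm below the corner contact and where I predicted the carrier would seat. I'll ease the load, release and rise.

Emit:
apply_moves([
  [[0, -0.0003, 0], 0],
  [[0, -0.0003, 0], 0],
])

```text
time_s: 17.02
tcp_pos: [0.5227, -0.2283, 0.2463]
eef_rot: [-90.0, 0.0, 133.4]
contact_force: [-1.6, 1.2, 3.4]
gripper_width: 0.0218
```

Emit:
apply_moves([
  [[0, 0, 0], 0],
  [[0, 0, 0], 0],
  [[0, 0, 0], 0],
  [[0, 0, 0], 0],
  [[0, -0.002, 0], 0],
  [[0, -0.01, 0], 0],
  [[0, -0.04, 0], 0],
  [[0, -0.08, 0], 0],
  [[0, -0.11, 0], 0],
  [[0, -0.12, 0], 0],
  [[0, -0.12, 0], 0],
  [[0, -0.12, 0], 0],
  [[0, -0.12, 0], 0],
], gripper=0.5)

```text
time_s: 18.65
tcp_pos: [0.5224, -0.2281, 0.3649]
eef_rot: [-89.9, -0.1, 133.4]
contact_force: [0.7, 0.3, -0.0]
gripper_width: 0.0436
```

```bash
python3 - <<'E'
from h import *
did([0,.0115,0],0); did([0,-.12,0],0);print(cmd()); st()
c,M=cap('wrist'); cv2.imwrite('pics/w5.png',c['pixels']); W=world(c,M);np.savez('w5.npz',px=c['pixels'],W=W,M=M,K=c['intrinsics'],T=tool()); 
from rect import rect
d=np.load('w5.npz')
near=np.hypot(W[...,0]-.5227,W[...,1]+.2275)<.04
print(np.histogram(W[...,2][near],bins=np.arange(.145,.225,.003)))
c0=W[near&(W[...,2]>.205)]; print('knob top',c0.mean(0).round(4),len(c0))
f=near&(W[...,2]>.172)&(W[...,2]<.185); f=W[f]; A=np.c_[f[:,:2]-[.5227,-.2275],np.ones(len(f))]; r,_,_,_=np.linalg.lstsq(A,f[:,2],rcond=None); print('flange plane slope',r.round(4),len(f),cv2.minEnclosingCircle((f[:,:2]*1000).astype(np.float32)))
k=(abs(W[...,0]-.6)<.045)&(abs(W[...,1]+.235)<.06)&(W[...,2]>.17)&(np.hypot(W[...,0]-.5227,W[...,1]+.2275)>.045)
print('keeper',np.histogram(W[...,2][k],bins=np.arange(.17,.225,.004)))
p=W[k&(W[...,2]>.206)]; print('pin top',p.mean(0).round(4),p.min(0).round(4),p.max(0).round(4),len(p))
E
```

```text
[0.5220671881647686, -0.22824518395548923, 0.3659, 133.4]
t 18.65 tcp [0.5224, -0.2281, 0.3649] rot [-89.93, -0.09, 133.41] F [0.69, 0.34, -0.03] M [-0.01, -0.07, -0.03] w 0.0436 j [-4.0, 8.0, -6.0, -0.0, -76.0, 47.0]
(array([   0,  243,  536,   34,   32,   32,   36,  142,  906,  275, 2128,
         20,   24,   16,   22,   20,   21,   25,   25,   22,   27,   93,
        438,    0,    0,    0]), array([0.145, 0.148, 0.151, 0.154, 0.157, 0.16 , 0.163, 0.166, 0.169,
       0.172, 0.175, 0.178, 0.181, 0.184, 0.187, 0.19 , 0.193, 0.196,
       0.199, 0.202, 0.205, 0.208, 0.211, 0.214, 0.217, 0.22 , 0.223]))
knob top [ 0.5376 -0.2433  0.3801] 28010
flange plane slope [-0.001   0.0014  0.1759] 2454 ((522.1402587890625, -226.88780212402344), 30.017732620239258)
keeper (array([  0,   0,  63, 927,  95,  18,  14,  17,  15,  21, 193,   0,   0]), array([0.17 , 0.174, 0.178, 0.182, 0.186, 0.19 , 0.194, 0.198, 0.202,
       0.206, 0.21 , 0.214, 0.218, 0.222]))
pin top [ 0.5848 -0.2092  0.3864] [ 0.5644 -0.2388  0.2061] [ 0.6131 -0.175   0.4086] 24805
```

View pics/w5.png

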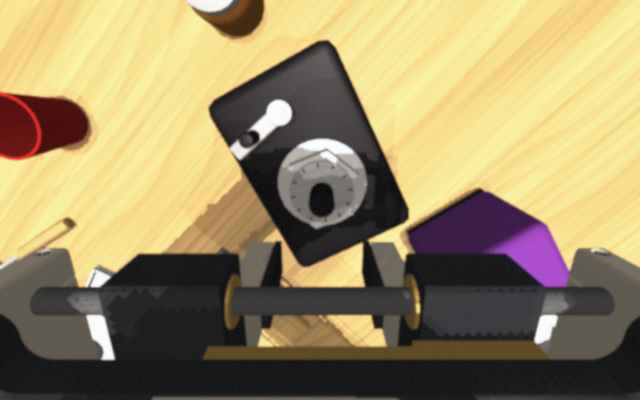

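The carrier is fully home: the flange is level, its top is at z = 0.1759 against 0.176 expected, and the knob is at (320,198). Next I'll locate the pin and the post.

```bash
python3 - <<'E'
from h import *
d=np.load('w5.npz');W=d['W'];Z=W[...,2]
k=(abs(W[...,0]-.6)<.05)&(abs(W[...,1]+.235)<.07)&(np.hypot(W[...,0]-.5227,W[...,1]+.2275)>.042)
p=W[k&(Z>.207)&(Z<.222)]; print('pin top',p.mean(0).round(4),cv2.minEnclosingCircle((p[:,:2]*1000).astype(np.float32)))
a=W[k&(Z>.179)&(Z<.189)]; print('arm',np.median(a[:,2]),cv2.minAreaRect((a[:,:2]*1000).astype(np.float32)))
h=W[k&(Z>.184)&(Z<.192)]; print('post z',np.histogram(a[:,2],bins=np.arange(.179,.19,.001)))
E=np.array
hi=W[k&(Z>.1855)&(Z<.195)]; print('post?',np.median(hi,0).round(4))
g=np.radians(-19.5); ex=E([np.cos(g),np.sin(g)]);ey=E([-ex[1],ex[0]])
for N in (E([.5235,-.2294]),): 
    post=N+.078*ex; print('post nominal',post,'pin nominal',post+.03*ey,'pin end',post-.03*ex)
from rect import rect
im,_=rect(d,.183,.595,-.24,.045,.00015); cv2.imwrite('pics/rk.png',im)
E
```

```text
pin top [ 0.5997 -0.2259  0.212 ] ((599.7658081054688, -225.3837127685547), 5.991524696350098)
arm 0.18408420330893233 ((597.6104736328125, -233.1373291015625), (63.82478713989258, 19.629926681518555), 87.24925994873047)
post z (array([  2,  15,  46, 178, 279, 209, 261,  79,  10,   2,   0]), array([0.179, 0.18 , 0.181, 0.182, 0.183, 0.184, 0.185, 0.186, 0.187,
       0.188, 0.189, 0.19 ]))
post? [ 0.5967 -0.2544  0.186 ]
post nominal [ 0.59702604 -0.25543694] pin nominal [ 0.60704024 -0.22715769] pin end [ 0.56874679 -0.24542273]
```

View pics/rk.png

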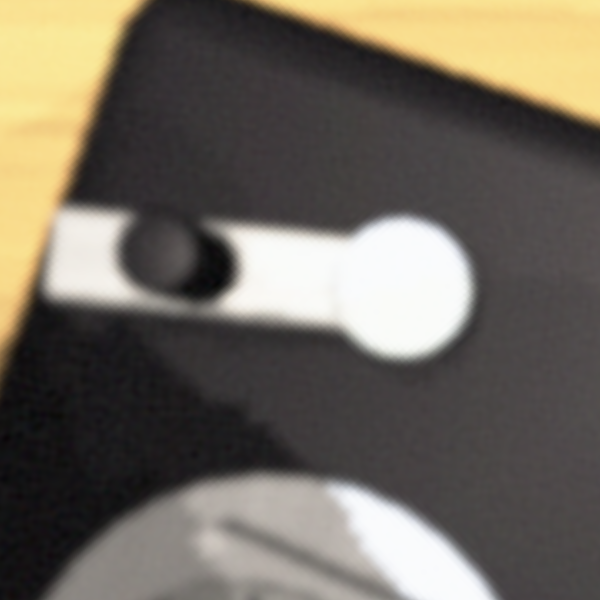

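```bash
python3 - <<'E'
from h import *
print(rel([.5992,-.2258,.32,122.5]))
E
```

```text
([-0.0512, 0.0459, -0.0577], 10.9)
```

Emit:
apply_moves([
  [[-0.02, 0, -0.022], 6],
  [[-0.0512, 0, -0.0577], 10.9],
  [[-0.0512, 0.03, -0.0577], 10.9],
  [[-0.0512, 0.046, -0.0577], 10.9],
  [[-0.0512, 0.046, -0.0577], 10.9],
  [[-0.0512, 0.046, -0.0577], 10.9],
  [[-0.0512, 0.046, -0.0577], 10.9],
], gripper=0.36, grip_force=10)

```text
time_s: 19.58
tcp_pos: [0.6, -0.2259, 0.3216]
eef_rot: [-90.1, 0.1, 122.5]
contact_force: [-0.2, -0.1, 0.1]
gripper_width: 0.0318
```

```bash
python3 - <<'E'
from h import *
print(did([-.0512,.046,-.0577],10.9)); st()
c,M=cap('wrist'); cv2.imwrite('pics/w6.png',c['pixels']); W=world(c,M);Z=W[...,2]
k=(np.hypot(W[...,0]-.5997,W[...,1]+.2258)<.02)&(Z>.207)&(Z<.222); p=W[k]; print('pin',p.mean(0).round(4),len(p),(np.linalg.inv(tool())@[*p.mean(0),1]).round(4))
E
```

```text
[np.float64(0.5991694272329803), np.float64(-0.22580085773578798), 0.3199, 122.5]
t 19.57 tcp [0.6, -0.2259, 0.3216] rot [-90.1, 0.09, 122.51] F [-0.15, -0.1, 0.1] M [0.03, -0.04, -0.01] w 0.0318 j [-3.0, 16.0, -1.0, 0.0, -72.0, 36.0]
pin [ 0.6005 -0.2262  0.2118] 240 [-4.000e-04  1.096e-01 -1.000e-04  1.000e+00]
```

View pics/w6.png

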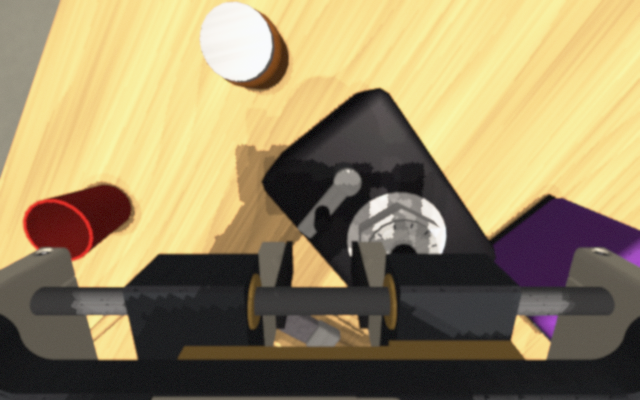

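The pin, at (322,218), lies within 0.5 mm of the tool axis. I'll descend onto it and grip.

Emit:
apply_moves([
  [[0, 0.025, 0], 0],
  [[0, 0.048, 0], 0],
  [[0, 0.06, 0], 0],
  [[0, 0.064, 0], 0],
  [[0, 0.064, 0], 0],
  [[0, 0.064, 0], 0],
])

```text
time_s: 20.38
tcp_pos: [0.6002, -0.2258, 0.257]
eef_rot: [-90.1, 0.1, 122.5]
contact_force: [-0.1, -1.5, 0.2]
gripper_width: 0.0317
```

Emit:
apply_moves([
  [[0, 0, 0], 0],
  [[0, 0, 0], 0],
  [[0, 0, 0], 0],
  [[0, 0, 0], 0],
  [[0, 0, 0], 0],
], gripper=0, grip_force=8)

```text
time_s: 21.0
tcp_pos: [0.5999, -0.2257, 0.2563]
eef_rot: [-90.0, 0.0, 122.5]
contact_force: [0.9, 0.1, 1.8]
gripper_width: 0.0118
```

```bash
python3 - <<'E'
from h import *
c=did([0,.064,0],0); print(c); st()
post=np.array([.5965,-.2555]); # command frame approx
a0=np.radians(84.4); p0=.03*np.array([np.cos(a0),np.sin(a0)])
y=np.radians(c[3]);ex=np.array([np.cos(y),np.sin(y)]);ez=np.array([-np.sin(y),np.cos(y)])
for deg in list(range(5,76,5))+[76,78,80]:
    a=a0+np.radians(deg); d=.03*np.array([np.cos(a),np.sin(a)])-p0; print(deg,round(d@ex,4),round(d@ez,4))
E
```

```text
[np.float64(0.5991694272329803), np.float64(-0.22580085773578798), 0.2559, 122.5]
t 21.0 tcp [0.5999, -0.2257, 0.2563] rot [-90.01, 0.01, 122.52] F [0.94, 0.06, 1.77] M [0.35, -0.01, 0.03] w 0.0118 j [-3.0, 19.0, -7.0, 0.0, -64.0, 36.0]
5 0.0015 0.0021
10 0.0029 0.0044
15 0.004 0.0067
20 0.0049 0.0092
25 0.0056 0.0117
30 0.0061 0.0143
35 0.0063 0.0169
40 0.0064 0.0195
45 0.0062 0.0221
50 0.0057 0.0247
55 0.0051 0.0272
60 0.0042 0.0297
65 0.0031 0.0321
70 0.0019 0.0344
75 0.0004 0.0365
76 0.0001 0.0369
78 -0.0006 0.0378
80 -0.0013 0.0385
```

Pin gripped at 11.8 mm opening. I'll swing it along the arc, first to 70°.

Emit:
apply_moves([
  [[0.0015, 0, 0.0021], 0],
  [[0.0029, 0, 0.0044], 0],
  [[0.004, 0, 0.0067], 0],
  [[0.0049, 0, 0.0092], 0],
  [[0.0056, 0, 0.0117], 0],
  [[0.0061, 0, 0.0143], 0],
  [[0.0063, 0, 0.0169], 0],
  [[0.0063, 0, 0.0169], 0],
])

```text
time_s: 22.0
tcp_pos: [0.5821, -0.2286, 0.2562]
eef_rot: [-90.1, -0.0, 122.5]
contact_force: [0.9, 5.1, 2.6]
gripper_width: 0.0115
```

Emit:
apply_moves([
  [[0.0001, 0, 0.0026], 0],
  [[-0.0001, 0, 0.0052], 0],
  [[-0.0006, 0, 0.0078], 0],
  [[-0.0012, 0, 0.0103], 0],
  [[-0.0021, 0, 0.0128], 0],
  [[-0.0032, 0, 0.0152], 0],
  [[-0.0044, 0, 0.0175], 0],
  [[-0.0044, 0, 0.0175], 0],
])

```text
time_s: 23.0
tcp_pos: [0.5696, -0.2429, 0.2561]
eef_rot: [-90.0, 0.0, 122.5]
contact_force: [1.2, 3.4, 2.4]
gripper_width: 0.0114
```

Emit:
apply_moves([
  [[-0.0007, 0, 0.0011], 0],
  [[-0.0015, 0, 0.0021], 0],
  [[-0.0018, 0, 0.0025], 0],
  [[-0.0018, 0, 0.0025], 0],
])

```text
time_s: 23.5
tcp_pos: [0.5686, -0.2456, 0.2561]
eef_rot: [-90.0, 0.0, 122.5]
contact_force: [2.3, 2.7, 2.2]
gripper_width: 0.0116
```

```bash
python3 - <<'E'
from h import *
did([.0063,0,.0169],0);did([-.0044,0,.0175],0);print(did([-.0018,0,.0025],0)); st()
s=get_state()['tcp_pos'][:2]; v=s-np.array([.5968,-.2557]); print(np.hypot(*v),np.degrees(np.arctan2(v[1],v[0])))
E
```

```text
[np.float64(0.56799455292165), np.float64(-0.24554287413920448), 0.2559, 122.5]
t 23.5 tcp [0.5686, -0.2456, 0.2561] rot [-89.99, 0.0, 122.51] F [2.32, 2.66, 2.2] M [1.31, -0.54, 0.1] w 0.0116 j [-5.0, 17.0, -10.0, 0.0, -64.0, 38.0]
0.0299492451137854 160.22989422269254
```

Emit:
apply_moves([
  [[-0.0006, 0, 0.0008], 0],
  [[-0.0006, 0, 0.0008], 0],
  [[-0.0006, 0, 0.0008], 0],
])

```text
time_s: 23.88
tcp_pos: [0.5686, -0.2459, 0.2561]
eef_rot: [-90.0, -0.0, 122.5]
contact_force: [2.2, 5.7, 2.5]
gripper_width: 0.0116
```

Emit:
apply_moves([
  [[-0.0006, 0, 0.0008], 0],
  [[-0.0006, 0, 0.0008], 0],
  [[-0.0006, 0, 0.0008], 0],
])

```text
time_s: 24.25
tcp_pos: [0.5685, -0.2461, 0.2561]
eef_rot: [-90.1, -0.0, 122.5]
contact_force: [2.9, 10.2, 3.1]
gripper_width: 0.0116
```

The force rose to 10 N with almost no motion, so the keeper is at its stop. I'll open and rise straight up.

Emit:
apply_moves([
  [[0, 0, 0], 0],
  [[0, 0, 0], 0],
  [[0, 0, 0], 0],
  [[0, 0, 0], 0],
  [[0, -0.01, 0], 0],
  [[0, -0.05, 0], 0],
  [[0, -0.09, 0], 0],
  [[0, -0.11, 0], 0],
  [[0, -0.11, 0], 0],
  [[0, -0.11, 0], 0],
  [[0, -0.11, 0], 0],
], gripper=0.36)

```text
time_s: 25.62
tcp_pos: [0.5676, -0.2473, 0.365]
eef_rot: [-89.9, -0.1, 122.5]
contact_force: [-0.6, 0.6, -0.4]
gripper_width: 0.0313
```

```bash
python3 - <<'E'
from h import *
did([-.0012,0,.0016],0);print(did([0,-.11,0],0)); st()
c,M=cap('wrist'); cv2.imwrite('pics/w7.png',c['pixels']); W=world(c,M);Z=W[...,2]; np.savez('w7.npz',px=c['pixels'],W=W,M=M,K=c['intrinsics'],T=tool())
k=(np.hypot(W[...,0]-.5686,W[...,1]+.246)<.02)&(Z>.207)&(Z<.222); p=W[k]; p=p.mean(0); print('pin',p.round(4),k.sum())
v=p[:2]-[.5967,-.2557]; print('pin angle',np.degrees(np.arctan2(v[1],v[0])),np.hypot(*v))
near=np.hypot(W[...,0]-.5225,W[...,1]+.2275)<.035
f=W[near&(Z>.1725)&(Z<.1775)]; r=np.linalg.lstsq(np.c_[f[:,:2]-[.5227,-.2275],np.ones(len(f))],f[:,2],rcond=None)[0]; print('flange',r.round(4),len(f))
from rect import rect
im,_=rect(np.load('w7.npz'),.183,.56,-.24,.06,.0002); cv2.imwrite('pics/rk7.png',im)
E
```

```text
[np.float64(0.5672898861383656), np.float64(-0.24741462324753485), 0.3659, 122.5]
t 25.62 tcp [0.5676, -0.2473, 0.365] rot [-89.93, -0.07, 122.51] F [-0.62, 0.56, -0.43] M [0.03, 0.04, -0.05] w 0.0313 j [-5.0, 13.0, -0.0, -0.0, -77.0, 38.0]
pin [ 0.569  -0.2458  0.2118] 175
pin angle 160.36957196198452 0.029404993786840576
flange [-0.0028  0.0042  0.1759] 1768
```

View pics/w7.png

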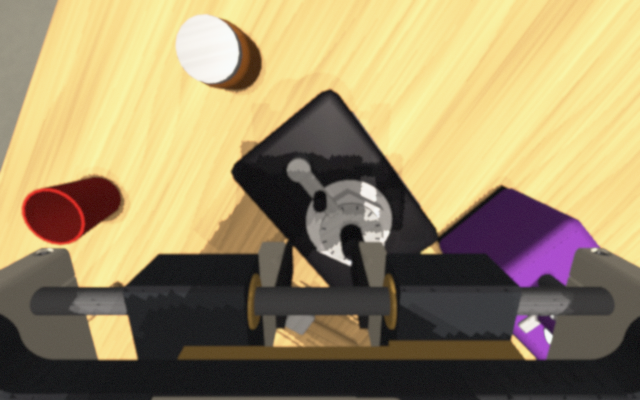

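View pics/rk7.png

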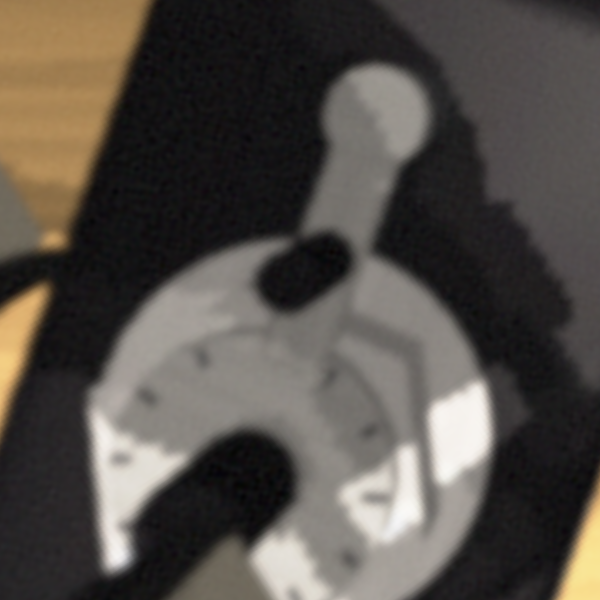

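The pin is at 160.4° in world, i.e. keeper about 90°, and its end lies over the flange. I'll move clear and take one last overall look.

Emit:
apply_moves([
  [[0.05, -0.04, 0.02], 0],
  [[0.11, -0.04, 0.05], 0],
  [[0.17, -0.04, 0.09], 0],
  [[0.22, -0.04, 0.12], 0],
  [[0.25, -0.04, 0.14], 0],
  [[0.25, -0.04, 0.14], 0],
  [[0.25, -0.04, 0.14], 0],
  [[0.25, -0.04, 0.14], 0],
])

```text
time_s: 26.68
tcp_pos: [0.3162, -0.1119, 0.4057]
eef_rot: [-89.9, -0.0, 122.5]
contact_force: [0.0, 0.8, 0.1]
gripper_width: 0.0315
```

```bash
python3 - <<'E'
from h import *
st()
c,M=cap('scene'); cv2.imwrite('pics/s8.png',c['pixels']); cv2.imwrite('pics/s8c.png',cv2.resize(c['pixels'][95:195,205:315],None,fx=6,fy=6,interpolation=cv2.INTER_CUBIC))
E
```

```text
t 26.68 tcp [0.3162, -0.1119, 0.4057] rot [-89.91, -0.02, 122.47] F [0.04, 0.81, 0.11] M [0.11, -0.07, 0.0] w 0.0315 j [15.0, -18.0, -24.0, 0.0, -84.0, 17.0]
```

View pics/s8.png

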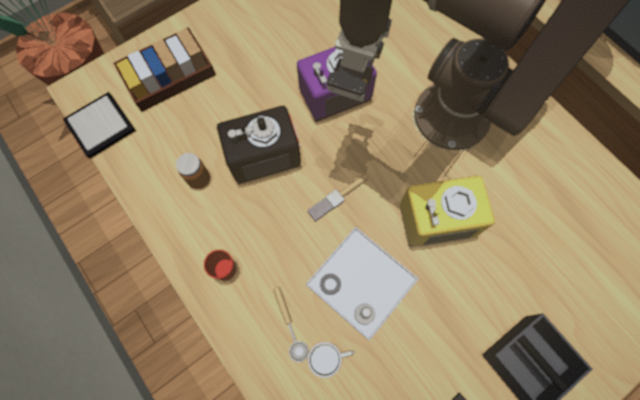

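View pics/s8c.png

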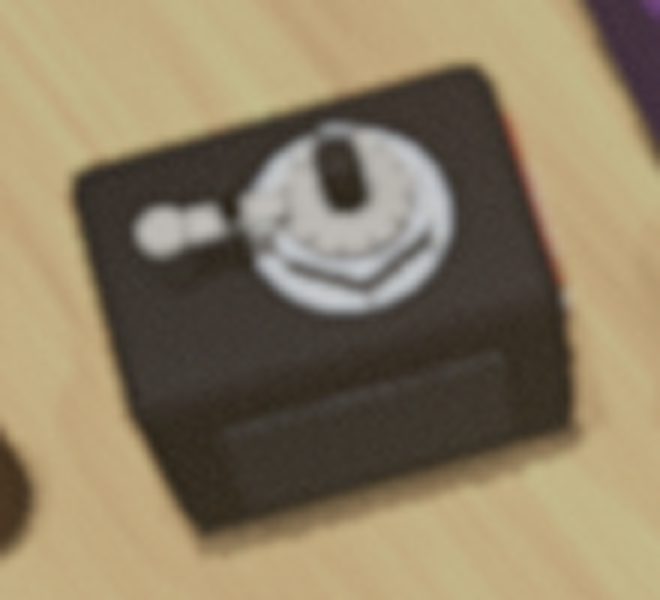

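The carrier is seated in the black grinder at scene (263,130). The keeper, from (235,132), points at the pocket over the flange. The bystanders are where they were, and the gripper is clear of everything.

```bash
python3 - <<'E'
from h import *
print(close_job())
E
```

```text
the job is handed in; nothing more can be done
None
```

The burr carrier is back in the black grinder, fully home, with the keeper swung in over its flange. I handed the job in at about 27 s.

- **Carrier:** I gripped it by the knob and lowered it until the hexagon's corners stood on the collar, with about 9 N net. Turning it about 15° with almost no load let the boss fall in. It then went down 12 mm and touched home at 3 N, where I let it go.
- **Seating check:** The flange top measured z = 0.1759 m against 0.176 m expected, level to within 0.3°. It read the same after the keeper was swung.
- **Keeper:** It stood about 14° in from its open end at the start. I moved it by its pin until the force rose to 10 N with almost no further motion. After release the pin measured about 90° of swing, with the arm's end over the flange.
- **Surroundings:** In the last picture the other things look unmoved, and the gripper is clear with no contact force.

The wrist camera and the arm's own readings agreed to about 1 mm. The scene camera put the pocket about 2.5 mm from the wrist camera's reading, so I used the wrist camera. No check failed.

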